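# Load the second plate into a butt-weld jig under its spring clip

### The arm

A 7-joint arm with a two-finger parallel gripper is mounted at the origin on the work surface. World frame = base frame: x ahead of the robot, y to its left, z up, the work surface at z = 0. Lengths are in mm, angles in rad, forces in N, time in s.
With the tool pointing down it reaches from about 400 to 850 mm from the base axis. Payload 4.5 kg.
Tool frame: the origin (TCP) lies midway between the tips of the shut fingers; the grasp point (between the pads) lies 19 mm behind it; z points along the fingers, y is the line along which they close (so a half turn about z gives the same grasp; the last joint's range is limited). The gripper opens to 85 mm and grips with 20 to 120 N. Pads are 22 mm wide; open, the fingers measure 114 mm over their backs; the gripper's body (76 mm by 85 mm) begins 54 mm behind the grasp point. The pads swing forward as they close: fully open they stand 13 mm farther back than shut.
Start: joints at [-1.216, 0.689, -0.195, 1.565, 0.157, 0.902, -0.215], TCP at [197.06, 593.146, 231.317] pointing down, gripper open.
Joint ranges: [-3.01, 3.01], [-0.46, 2.08], [-1.47, 1.51], [0.13, 2.56], [-1, 4.14], [0.04, 2.09], [-2.66, 2.66]. Speed limits (rad/s): [2.57, 2.57, 3.14, 3.14, 3.14, 3.14, 3.14].

### API

Orientations are given as a rotation vector (axis times angle).
In Python, from workcell import manip gives the robot as it stands.
- The arm moves only by the shell command python3 -m jog 'ROWS' [FORCE]. ROWS is JSON, a list of rows, each an object with "dr": the turn, a rotation vector about the tool's x, y, z normalised to -1 to 1, where 1 is 180 degrees, a list of three; "offset": the shift along the tool's x, y, z normalised to -1 to 1, where 1 is 300 mm, a list of three; "hand": the closure, from 0 (fully open) to 1 (shut). A call has 1 to 5 rows; each row is the pose to reach, as a shift and turn from the pose commanded when the call began, along the tool's axes at that moment, turning the shorter way round; what a row does not reach only later rows make up. A row lasts 1/12 s, in which the tool goes at most 41.7 mm and 7.16 degrees, less where a joint would pass 70% of its speed; a pose out of reach is approached as far as the arm can. A call with a number of a shift or a turn outside -1 to 1 is refused whole. A call with a gripper value outside its range is refused whole. The fingers move at their own pace and stop on an object; FORCE is the grip in N (left out, the last holds). Time passes only in rows, so rows that repeat a pose let the fingers close. It gives the time, the measured TCP pose, the force, the opening and the grip force at its end, in the units of the state.
- manip.observe(): the state, without advancing time (a new reading comes with each control period).
- manip.grab_frame(name): name is "scene" or "top" or "wrist"; returns (picture, depth): 420x560x3 uint8, red, green, blue; 420x560 float32, mm along the optical axis (not along the pixel's ray), 0 where there is no reading.
- manip.camera_info(name): a dict with "camera_matrix" (3x3 intrinsics, pixels), "rvec" (rotation vector, rad) and "tvec" (3), from world to camera coordinates, as OpenCV has them; the wrist camera has in their place "T_tool_cam" (4x4, takes a point from camera to tool coordinates, whose origin is the TCP and whose axes are the flange's). Camera axes: x right, y down, z forward; pixel columns grow to the right and rows downward; lengths in mm; the calibration is good to about 2 mm. A picture is of the moment at which its call begins: read the wrist's pose just before it. camera_info takes no time and is no camera call.
- manip.hand_in(): hands the job in; it is judged then, once.
The state is a dict: "t": time; "qpos": joint angles; "qd": joint speeds; "joint_torque": joint torques, N m; "eef_pos": TCP position; "orientation": TCP orientation; "wrist_force": force on the tool from outside, world axes, zero at the start; "moment": the same for the moment, N m; "gripper_width": finger opening in mm; "gripper_force": force on a finger pad.
Only numpy, scipy, OpenCV 4.12 (cv2) and the standard library are available. Lean on these libraries where they do the work, as an engineer would, in place of code of your own. Each camera call takes 0.05 s, during which the arm holds its last target. There are 200 camera calls.

### The job

Finish loading this butt-weld jig: the loose steel plate has to go under the sprung hold-down clip of its bay. With one fingertip press that clip's thumb bar down and keep it down while the other fingertip pushes the plate along the bed, under the clip's lip, until it is fully home against the end stop; only then let the clip up so that it holds the plate. Push the plate only, never lift it, do not drag it along under a clip that has come down on it, and leave the plate that is already clamped and the things standing around the jig alone.

Things in the scene. Friction and masses are not known exactly. Their poses are not given: they have to be found in the camera images.
- jig: Jig bolted to the table: dark steel base 180 x 184 x 10 mm (x -105..75, y -92..92 from the origin, which is at table height), with a level bed, top 18 mm above the table, open at x = -105 mm. Plates are pushed along +x. A copper rib 3 mm wide, 4 mm high along y = 0 parts two mirror-image bays; the loose plate's is at y > 0. Hinge lugs of the clips: |y| 45 to 57 mm, 22 mm above the bed.
- home (a point): Where the plate's origin is when it is fully home: on the bed, at jig x = 30, y = 22.5, z = 18 mm; axes as the jig's. Along the bay's outer side runs a steel rail (jig y = 43.5 to 47.5 mm, 4 mm high, as long as the bed); it and the rib guide the plate with 1 mm play each side.
- stop (a point): Point on the face of the end stop, a grey bar across the bed at jig x = 60 mm, 10 mm higher than the bed; the plate's front edge rests against it when home.
- plate: Loose plate, rust-brown steel 60 x 40 x 12 mm, about 0.22 kg, flat on the bed in the bay at jig y > 0, its 60 mm length along jig x; at the start its front edge is 10 to 35 mm short of the lip. Origin at the centre of its underside (rear edge at x = -30, front edge at +30 mm), axes as the jig's. It slides with a push of 1 to 2 N.
- clip: Bright steel spring clip beside the loose plate's bay, like a clipboard clip. Origin on its hinge line (jig x = 30, y = 50.5, z = 32 mm), which runs along jig x. Towards the bay it has a lip, on the outer side (larger y) a thumb bar. Pressing the bar down raises the lip; released, its spring presses the lip on the plate with about 8 N.
- lip (a point): Underside of the clip's lip, which is 20 mm long along the jig's x (20 to 40 mm) and reaches 6 to 8 mm over the plate's outer edge. Shut on the empty bed it is only 7 mm above the bed, so the 12 mm plate is blocked; with the bar fully down it is about 18 mm above the bed.
- clip_bar (a point): Middle of the thumb bar: axis of its rolled edge, 6 mm thick, jig x = -6 to 66 mm, edging a tab 18 mm wide. Height over table 44 mm shut, 31.5 mm with the lip on a plate, 18 mm fully down at a hard stop (top then 3 mm above the bed). At 26 mm or less the plate passes; a tip slides along it best at 20 to 24 mm, off the stop. Jig y 83 mm shut, 80.5 mm down. Needs 1.3 N to start, 7 N at the end.
- clamped_plate: Equal plate already home in the other bay (jig x = 30, y = -22.5 mm). Leave it alone. Origin at the centre of its underside.
- other_clip_bar (a point): Middle of the thumb bar of the other clip, at jig y < 0, which holds the clamped plate: 31.5 mm above the table. Leave it alone.
- tin: Closed round tin, 60 mm diameter, 75 mm high, standing on the jig's -y side. Origin under its centre. Leave it alone.
- magnet: Red arrow-shaped welding magnet lying flat, 105 x 70 x 15 mm, on the jig's +y side. Origin on its underside, point at +x. Leave it alone.
- wire_brush: Wooden wire brush lying bristles down, 245 x 28 mm, 34 mm high, beyond the end stop. Origin on its underside near the middle. Leave it alone.
There are look-alikes about, which are no part of the job. What is shaped like the plate but blue or yellow is not meant.

How it is judged:
By the outcome, as a careful person would: the job done as asked, in the order asked, and still so for the second after the job is handed in, with the robot touching nothing.
It also fails if it takes over 54 s, if anything falls off the work surface, if the arm or the gripper's body presses on something with over 40 N, if the wrist force passes 120 N, or if a joint passes its speed limit or range.

## Working session

There is one attempt and no reset: what is moved stays moved. The work goes in short steps, Python scripts to look and compute and a shell command to move; the robot and the scene stay as the last step left them, time stands still between calls to the robot, and variables do not carry over. Pictures are saved under pics/ and viewed, at most 12 in all, crops included, and the job is handed in when it is done.

```bash
mkdir -p pics; cat > h.py <<'E'
import numpy as np,cv2
from workcell import manip
from scipy.spatial.transform import Rotation as R
def cam(n):
    c=manip.camera_info(n);return np.array(c["camera_matrix"]),R.from_rotvec(np.ravel(c["rvec"])).as_matrix(),np.ravel(c["tvec"])
def ray(n,uv,z):
    K,r,t=cam(n);uv=np.atleast_2d(uv).astype(float)
    d=np.c_[uv,np.ones(len(uv))]@np.linalg.inv(K).T@r; o=-r.T@t
    return o+d*((z-o[2])/d[:,2])[:,None]
def proj(n,P):
    K,r,t=cam(n);p=(np.atleast_2d(P)@r.T+t)@K.T;return p[:,:2]/p[:,2:]
def save(n,f):
    im,d=manip.grab_frame(n);cv2.imwrite(f,im[:,:,::-1]);np.save(f+'.npy',d);return im,d
E
python3 - <<'E'
from h import *
save("top","pics/top0.png");save("scene","pics/scene0.png")
s=manip.observe();print(s)
for n in("top","scene"):
    K,r,t=cam(n);print(n,-r.T@t,r[2],K[0])
E
```

```text
{'t': 0.1, 'qpos': array([-1.21618827,  0.68991196, -0.19450915,  1.5662655 ,  0.15732751,
        0.90250997, -0.21510031]), 'qd': array([ 0.00150335, -0.00395616,  0.00036079, -0.00295546,  0.00086732,
        0.00204166,  0.00029839]), 'joint_torque': array([-3.85784559e-03, -5.40608025e+01, -1.27175286e+00, -1.58986956e+01,
        9.34422773e-03,  4.42971708e-03,  2.33198813e-05]), 'eef_pos': array([196.95087853, 592.52585691, 230.54979922]), 'orientation': array([-5.01610701e-01, -3.10116715e+00,  2.66611572e-03]), 'wrist_force': array([-0.43880558,  0.69545149, -0.52271939]), 'moment': array([ 0.04221581, -0.00404608, -0.03245898]), 'gripper_force': 0.0, 'gripper_width': 85.48074887024043}
top [460.02635701  33.29238176 874.61509198] [ 0.10475195  0.00179521 -0.99449676] [436.19287712   0.         276.27400552]
scene [1195.55424019  -13.2148566   717.81624228] [-0.69793783  0.06603246 -0.71310764] [500.96880998   0.         281.56717691]
```

View pics/top0.png

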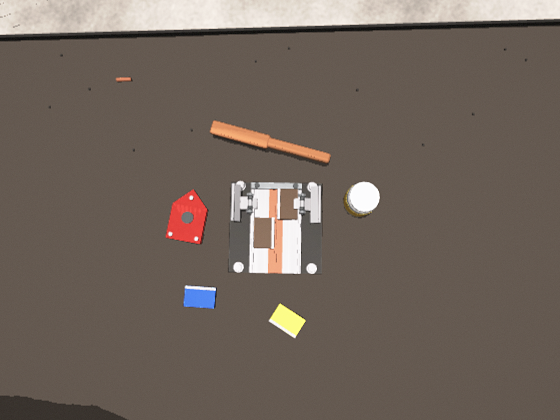

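View pics/scene0.png

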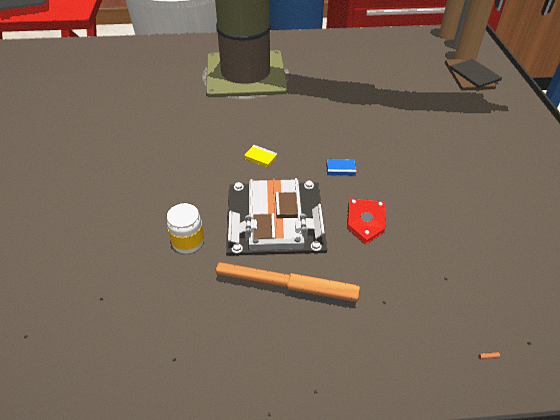

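The top view shows the jig at about (276,228), with the bed opening downwards, which is world -x. The loose plate is at (263,233), the clamped one at (289,204), the magnet at (187,218) and the tin at (362,198). Blue and yellow decoys sit near the bottom. Next I'll get a closer look with the wrist camera.

```bash
python3 - <<'E'
from h import *
print(ray("top",[[276,228]],18),ray("top",[[263,233]],30))
print(ray("top",[[239,185],[312,186],[238,267],[312,268]],14))
c=manip.camera_info("wrist");print(np.round(c["T_tool_cam"],3),c["camera_matrix"])
s=manip.observe();print(R.from_rotvec(s["orientation"]).as_matrix().round(3))
E
```

```text
[[530.56305306  35.92083262  18.        ]] [[520.55069481  61.36599789  30.        ]]
[[619.22349711 107.56170556  14.        ]
 [613.05584676 -38.3017163   14.        ]
 [456.261778   112.55201174  14.        ]
 [450.32699289 -32.42580004  14.        ]]
[[  -0.      -0.945   -0.328   84.177]
 [   1.      -0.      -0.       0.768]
 [   0.      -0.328    0.945 -142.638]
 [   0.       0.       0.       1.   ]] [[320.16537565   0.         278.24406301]
 [  0.         320.16537565 208.87098382]
 [  0.           0.           1.        ]]
[[-0.949  0.315 -0.   ]
 [ 0.315  0.949 -0.002]
 [-0.    -0.002 -1.   ]]
```

```bash
python3 -m jog '[{"dr":[0,0,0],"offset":[-0.5,-0.467,0],"hand":0},{"dr":[0,0,0],"offset":[-0.5,-0.467,0],"hand":0},{"dr":[0,0,0],"offset":[-0.5,-0.467,0],"hand":0},{"dr":[0,0,0],"offset":[-0.5,-0.467,0],"hand":0},{"dr":[0,0,0],"offset":[-0.5,-0.467,0],"hand":0}]'
python3 -m jog '[{"dr":[0,0,0],"offset":[-0.5,-0.467,0],"hand":0},{"dr":[0,0,0],"offset":[-0.5,-0.467,0],"hand":0},{"dr":[0,0,0],"offset":[-0.5,-0.467,0],"hand":0},{"dr":[0,0,0],"offset":[-0.5,-0.467,0],"hand":0},{"dr":[0,0,0],"offset":[-0.5,-0.467,0],"hand":0}]'
python3 -m jog '[{"dr":[0,0,0],"offset":[-0.5,-0.467,0],"hand":0},{"dr":[0,0,0],"offset":[-0.5,-0.467,0],"hand":0},{"dr":[0,0,0],"offset":[-0.5,-0.467,0],"hand":0},{"dr":[0,0,0],"offset":[-0.5,-0.467,0],"hand":0},{"dr":[0,0,0],"offset":[-0.5,-0.467,0],"hand":0}]'
python3 -m jog '[{"dr":[0,0,0],"offset":[0,0,0],"hand":0},{"dr":[0,0,0],"offset":[0,0,0],"hand":0},{"dr":[0,0,0],"offset":[0,0,0],"hand":0}]'
cat >> h.py <<'E'
_oldcam=cam
def cam(n):
    if n!="wrist": return _oldcam(n)
    import json
    c=manip.camera_info("wrist");T=np.array(c["T_tool_cam"])
    W=np.eye(4);s=STATE or manip.observe();W[:3,:3]=R.from_rotvec(s["orientation"]).as_matrix();W[:3,3]=s["eef_pos"]
    M=np.linalg.inv(W@T);return np.array(c["camera_matrix"]),M[:3,:3],M[:3,3]
STATE=None
E
python3 - <<'E'
import h,pickle
from h import *
s=manip.observe();pickle.dump(s,open("s1.pkl","wb"));im,d=save("wrist","pics/w1.png")
cv2.imwrite("pics/w1b.png",cv2.resize(im[:,:,::-1],(784,588),interpolation=cv2.INTER_CUBIC))
print(s["t"],s["eef_pos"])
E
```

```text
t: 0.52
eef_pos: [296.0, 410.2, 231.0]
orientation: [0.502, 3.101, -0.002]
wrist_force: [0.4, -0.2, 0.0]
gripper_width: 85.7
gripper_force: 0.0
t: 0.93
eef_pos: [394.0, 230.1, 231.1]
orientation: [-0.503, -3.101, 0.001]
wrist_force: [0.0, 0.1, 0.2]
gripper_width: 85.4
gripper_force: 0.0
t: 1.35
eef_pos: [492.2, 49.7, 231.1]
orientation: [-0.503, -3.101, 0.001]
wrist_force: [0.2, 0.2, -0.4]
gripper_width: 85.4
gripper_force: 0.0
t: 1.6
eef_pos: [491.1, 52.8, 231.0]
orientation: [-0.502, -3.1, -0.001]
wrist_force: [1.0, -0.2, 0.0]
gripper_width: 85.4
gripper_force: 0.0
1.6 [491.08229309  52.84792774 231.01708237]
```

View pics/w1b.png

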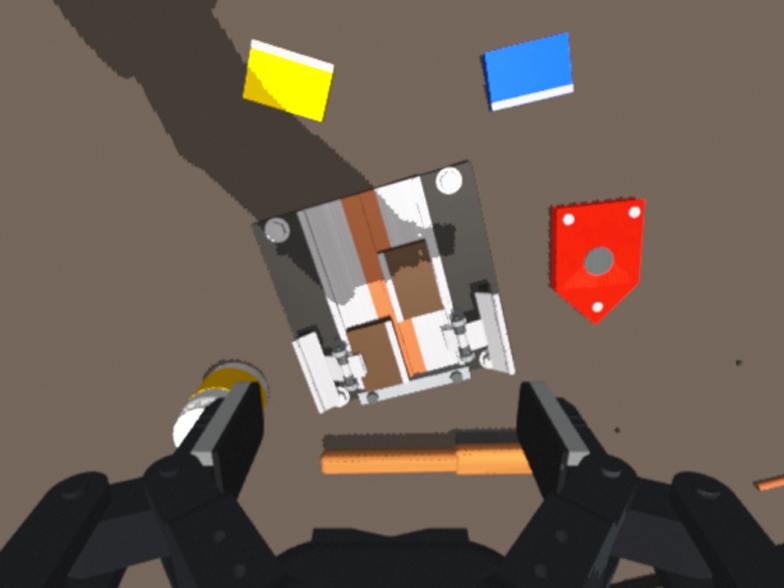

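The wrist view shows the base's rear corners at (252,224) and (471,161). The loose plate is around (413,280), the raised clip bar runs (485,293)–(514,373), and the magnet is well clear at (600,260). Next I'll measure with masks.

```bash
python3 - <<'E'
import h,pickle
from h import *
h.STATE=pickle.load(open("s1.pkl","rb"))
im=cv2.imread("pics/w1.png");hsv=cv2.cvtColor(im,cv2.COLOR_BGR2HSV)
for p in[(413,270),(425,300),(372,350),(365,220),(400,350),(480,250),(600,400)]:print(p,hsv[int(p[1]/1.4),int(p[0]/1.4)])
# base corners
J=np.array([[-105,-92],[-105,92]]);W=ray("wrist",np.array([[252,224],[471,161]])/1.4,10)[:,:2]
v=W[1]-W[0];yaw=np.arctan2(-v[0],v[1]);print("len",np.linalg.norm(v),"yaw",np.degrees(yaw))
Rm=np.array([[np.cos(yaw),-np.sin(yaw)],[np.sin(yaw),np.cos(yaw)]])
o=(W-J@Rm.T).mean(0);print("origin",o)
def tj(uv,z): return ((ray("wrist",np.array(uv)/1.4,z)[:,:2]-o)@Rm).round(1)
print("bolts",tj([[277,230],[449,180]],14).tolist())
print("stop ends z28",tj([[358,397],[469,370]],28).tolist())
print("bar ends z47",tj([[500,293],[514,373],[474,293]],46).tolist())
m=cv2.inRange(hsv,(3,80,30),(14,190,110));m[:, :]=cv2.morphologyEx(m,cv2.MORPH_OPEN,np.ones((3,3)))
cs,_=cv2.findContours(m,0,2)
for c in cs:
    if cv2.contourArea(c)>300:
        b=cv2.boxPoints(cv2.minAreaRect(c));print(cv2.contourArea(c),tj(b*1.4,30).tolist(),(b*1.4).round().tolist())
q=lambda P:(proj("wrist",P)*1.4).round()
def jw(x,y,z): return [*(o+Rm@np.array([x,y])),z]
# draw
big=cv2.resize(im,(784,588),interpolation=cv2.INTER_CUBIC)
for pts in([(-105,-92,10),(75,-92,10),(75,92,10),(-105,92,10)],[(-105,43.5,22),(60,43.5,22)],[(0,-42.5,30),(60,-42.5,30),(60,-2.5,30),(0,-2.5,30)],[(-105,0,22),(60,0,22)],[(-6,83,47),(66,83,47)]):
    cv2.polylines(big,[q([jw(*p) for p in pts]).astype(int)],len(pts)>2,(0,255,0),1)
cv2.imwrite("pics/w1d.png",cv2.resize(big[140:430,230:540],None,fx=2,fy=2))
E
```

```text
(413, 270) [ 13 113 144]
(425, 300) [ 14 117 140]
(372, 350) [ 13 123 135]
(365, 220) [ 10 161 158]
(400, 350) [  5  14 218]
(480, 250) [23 22 91]
(600, 400) [ 13  57 117]
len 182.48022188118958 yaw -2.715599215103129
origin [548.57391041  38.74627112]
bolts [[-95.3, -72.1], [-96.1, 71.0]]
stop ends z28 [[63.2, -51.1], [63.4, 49.6]]
bar ends z47 [[-6.2, 86.3], [65.7, 84.0], [-11.7, 66.9]]
404.5 [[-60.4, 7.3], [-61.2, 39.8], [-39.2, 40.6], [-38.3, 7.5]] [[383.0, 249.0], [423.0, 237.0], [431.0, 263.0], [391.0, 275.0]]
```

View pics/w1d.png

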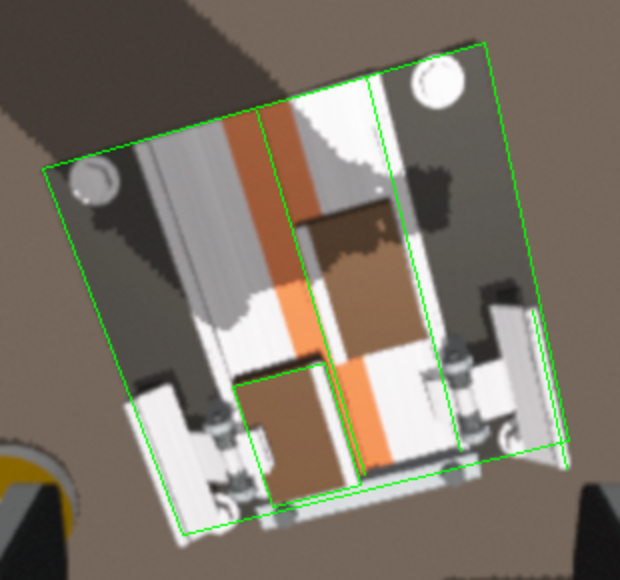

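The overlay fits the jig well. In the crop, the loose plate's top corners are about (297,222), (389,199), (426,340) and (340,362).

```bash
cat >> h.py <<'E'
O=np.array([548.6,39.2]);YAW=np.radians(-2.7)
RJ=np.array([[np.cos(YAW),-np.sin(YAW)],[np.sin(YAW),np.cos(YAW)]])
def toj(P): return (np.atleast_2d(P)[:,:2]-O)@RJ
def tow(x,y): return O+RJ@np.array([x,y])
E
python3 - <<'E'
import h,pickle
from h import *
h.STATE=pickle.load(open("s1.pkl","rb"))
uv=(np.array([[297,222],[389,199],[426,340],[340,362]])/2+[230,140])/1.4
print(toj(ray("wrist",uv,30)).round(1).tolist())
# finger tips A as seen: tool-frame ray for finger A tip pixel at assorted depth
import numpy as np
# magnet extents
uv=np.array([[551,207],[644,200],[597,322],[551,285],[641,280]])/1.4
print("magnet",toj(ray("wrist",uv,15)).round().tolist())
# fingertip heights from depth
d=np.load("pics/w1.png.npy");c=manip.camera_info("wrist");K=np.array(c["camera_matrix"]);T=np.array(c["T_tool_cam"])
vv,uu=np.mgrid[:420,:560];P=np.stack([(uu-K[0,2])/K[0,0]*d,(vv-K[1,2])/K[1,1]*d,d],-1)@T[:3,:3].T+T[:3,3]
m=(d>0)&(P[...,2]<20)&(abs(P[...,0])<40)
Q=P[m]
for sg in(1,-1):
    q=Q[(Q[:,1]*sg>30)];tip=q[q[:,2]>q[:,2].max()-4];print("tip",q[:,2].max(),tip.min(0).round(1),tip.max(0).round(1))
E
```

```text
[[-60.0, 3.2], [-59.1, 40.3], [2.2, 40.4], [2.0, 3.8]]
magnet [[-54.0, 144.0], [-39.0, 215.0], [55.0, 167.0], [11.0, 133.0], [27.0, 207.0]]
tip -12.801977257774212 [ -9.9  43.1 -16.8] [ 10.7  49.3 -12.8]
tip -12.250622437208932 [ -9.8 -46.5 -16.2] [ 10.4 -41.5 -12.3]
```

```bash
cat >> h.py <<'E'
def plan(x,y,z,th=47.8):
    s=manip.observe();M=R.from_rotvec(s["orientation"]).as_matrix()
    yj=np.array([np.sin(np.radians(th)),np.cos(np.radians(th))]);yw=np.r_[RJ@yj,0];zw=np.array([0,0,-1.]);xw=np.cross(yw,zw)
    G=np.c_[xw,yw,zw];dr=R.from_matrix(M.T@G).as_rotvec()
    off=M.T@(np.r_[tow(x,y),z]-s["eef_pos"])
    a=np.degrees(np.arctan2(*(M[:2,1]@RJ)))
    print("t",s["t"],"jig xy",toj(s["eef_pos"]).round(1),"z",s["eef_pos"][2].round(1),"th",a.round(1),"F",np.r_[RJ.T@s["wrist_force"][:2],s["wrist_force"][2]].round(1),"m",s["moment"].round(2))
    print("offset",(off/300).round(4),"mm",off.round(1),"dr",(dr/np.pi).round(4))
    return s
E
python3 -c "
from h import *
plan(-40,55.5,80)"
```

```text
t 1.65 jig xy [[-58.4  11.8]] z 231.1 th 15.6 F [ 0.1 -0.2 -0.3] m [ 0.01  0.03 -0.02]
offset [-0.0205  0.1564  0.5038] mm [ -6.2  46.9 151.1] dr [ 1.000e-04 -4.000e-04  1.791e-01]
```

```bash
python3 -m jog '[{"dr":[0,0,0.18],"offset":[-0.02,0.156,0.25],"hand":0},{"dr":[0,0,0.18],"offset":[-0.02,0.156,0.4],"hand":0},{"dr":[0,0,0.18],"offset":[-0.02,0.156,0.504],"hand":0},{"dr":[0,0,0.18],"offset":[-0.02,0.156,0.504],"hand":0},{"dr":[0,0,0.18],"offset":[-0.02,0.156,0.504],"hand":0}]'
python3 -m jog '[{"dr":[0,0,0],"offset":[0,0,0],"hand":0},{"dr":[0,0,0],"offset":[0,0,0],"hand":0},{"dr":[0,0,0],"offset":[0,0,0],"hand":0}]'
python3 - <<'E'
from h import *
s=plan(-40,55.5,32)
im,d=save("wrist","pics/w2.png");im=im[:,:,::-1].copy()
import h;h.STATE=s
for pts in([(-105,43.5,22),(60,43.5,22)],[(-105,0,22),(60,0,22)],[(-6,83,47),(66,83,47)],[(-60,2.5,30),(0,2.5,30),(0,42.5,30),(-60,42.5,30)]):
    cv2.polylines(im,[proj("wrist",[[*tow(a,b),c] for a,b,c in pts]).astype(int)],len(pts)>2,(0,255,0),1)
cv2.imwrite("pics/w2d.png",cv2.resize(im,(784,588)))
E
```

```text
t: 2.07
eef_pos: [507.4, 98.4, 73.6]
orientation: [-1.341, -2.83, 0.009]
wrist_force: [-1.3, -1.0, 0.6]
gripper_width: 85.3
gripper_force: 0.0
t: 2.32
eef_pos: [512.5, 96.0, 81.2]
orientation: [1.342, 2.839, 0.003]
wrist_force: [0.3, 0.6, -0.3]
gripper_width: 85.4
gripper_force: 0.0
t 2.3167 jig xy [[-38.7  55. ]] z 81.2 th 47.9 F [ 0.3  0.6 -0.3] m [-0.04  0.04  0.02]
offset [ 0.0041 -0.0025  0.1641] mm [ 1.2 -0.7 49.2] dr [ 0.0007  0.0002 -0.0005]
```

View pics/w2d.png

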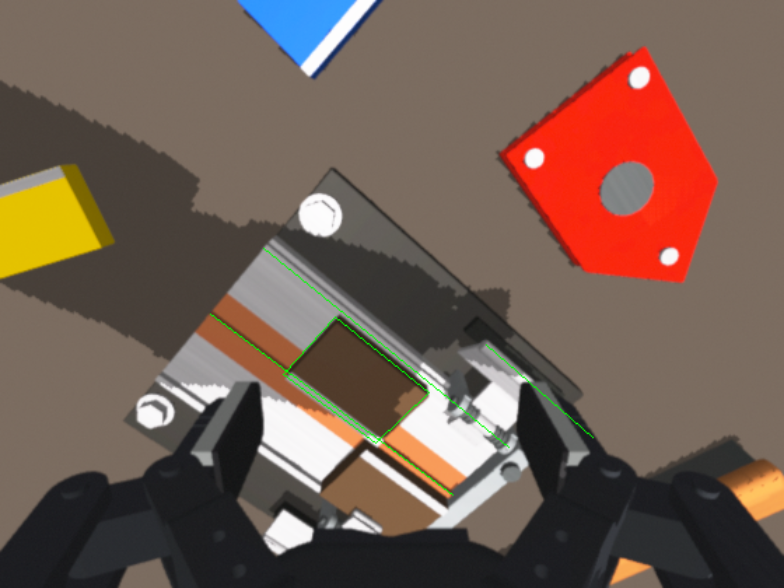

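The overlay lines up: the plate's rear edge is at x = -60 and the bar matches its predicted line. I'll descend in stages.

```bash
python3 -m jog '[{"dr":[0,0,0],"offset":[0.004,-0.0025,0.08],"hand":0},{"dr":[0,0,0],"offset":[0.004,-0.0025,0.14],"hand":0},{"dr":[0,0,0],"offset":[0.004,-0.0025,0.14],"hand":0},{"dr":[0,0,0],"offset":[0.004,-0.0025,0.14],"hand":0}]'
python3 -m jog '[{"dr":[0,0,0],"offset":[0,0,0.02],"hand":0},{"dr":[0,0,0],"offset":[0,0,0.04],"hand":0},{"dr":[0,0,0],"offset":[0,0,0.04],"hand":0},{"dr":[0,0,0],"offset":[0,0,0.04],"hand":0},{"dr":[0,0,0],"offset":[0,0,0.04],"hand":0}]'
python3 -c "
from h import *
plan(-40,55.5,12)"
```

```text
t: 2.7
eef_pos: [510.8, 95.3, 38.8]
orientation: [1.347, 2.838, 0.001]
wrist_force: [0.3, -0.4, 0.1]
gripper_width: 85.6
gripper_force: 0.0
t: 3.12
eef_pos: [511.7, 95.9, 26.6]
orientation: [1.346, 2.837, 0.003]
wrist_force: [1.6, 2.2, 2.2]
gripper_width: 85.1
gripper_force: 1.3
t 3.1167 jig xy [[-39.5  54.9]] z 26.6 th 48.1 F [1.5 2.3 2.2] m [ 0.39 -0.31  0.03]
offset [0.0026 0.0002 0.0487] mm [ 0.8  0.1 14.6] dr [ 0.0007  0.0002 -0.0015]
```

```bash
python3 -m jog '[{"dr":[0,0,0],"offset":[0.002,0,0.015],"hand":0},{"dr":[0,0,0],"offset":[0.002,0,0.03],"hand":0},{"dr":[0,0,0],"offset":[0.002,0,0.048],"hand":0},{"dr":[0,0,0],"offset":[0.002,0,0.048],"hand":0},{"dr":[0,0,0],"offset":[0.002,0,0.048],"hand":0}]'
python3 - <<'E'
from h import *
s=plan(-40,55.5,12)
im,d=save("wrist","pics/w3.png");im2,_=save("scene","pics/s3.png")
a=cv2.resize(im[150:350,130:450,::-1],(640,400));b=cv2.resize(im2[165:265,205:345,::-1],(560,400))
cv2.imwrite("pics/w3d.png",cv2.resize(np.hstack([a,b]),(800,267)))
cv2.imwrite("pics/w3e.png",a)
E
```

```text
t: 3.53
eef_pos: [511.3, 95.3, 11.5]
orientation: [1.348, 2.836, 0.001]
wrist_force: [3.4, -0.1, 5.2]
gripper_width: 85.2
gripper_force: 2.6
t 3.5333 jig xy [[-39.9  54.3]] z 11.5 th 48.1 F [3.4 0.  5.2] m [ 0.01 -0.87 -0.1 ]
offset [ 0.0032  0.0024 -0.0016] mm [ 1.   0.7 -0.5] dr [ 0.0003  0.0004 -0.0019]
```

View pics/w3d.png

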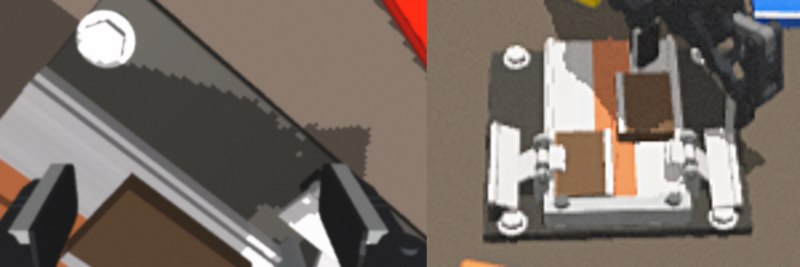

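The bar is down at an axis height of about 21.5 mm with 5 N on it, and finger B is behind the plate. Now I'll push along +x.

```bash
python3 -m jog '[{"dr":[0,0,0],"offset":[-0.009,0.01,0],"hand":0},{"dr":[0,0,0],"offset":[-0.018,0.02,0],"hand":0},{"dr":[0,0,0],"offset":[-0.027,0.03,0],"hand":0},{"dr":[0,0,0],"offset":[-0.036,0.04,0],"hand":0},{"dr":[0,0,0],"offset":[-0.036,0.04,0],"hand":0}]'
python3 - <<'E'
from h import *
plan(-24,55.5,11.5)
im,d=save("wrist","pics/w4.png");im2,_=save("scene","pics/s4.png")
a=cv2.resize(im[150:350,130:450,::-1],(640,400));b=cv2.resize(im2[165:265,205:345,::-1],(560,400))
cv2.imwrite("pics/w4d.png",cv2.resize(np.hstack([a,b]),(800,267)))
E
```

```text
t: 4.05
eef_pos: [522.5, 94.2, 11.1]
orientation: [-1.344, -2.833, 0.008]
wrist_force: [-4.1, 0.6, 6.0]
gripper_width: 85.4
gripper_force: 3.2
t 4.05 jig xy [[-28.7  53.7]] z 11.1 th 48.1 F [-4.1  0.4  6. ] m [0.09 0.53 0.01]
offset [-0.0059  0.0156 -0.0015] mm [-1.8  4.7 -0.5] dr [-0.0024 -0.0012 -0.0014]
```

View pics/w4d.png

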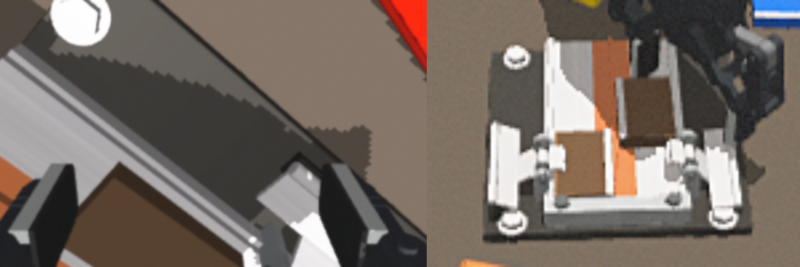

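```bash
python3 -m jog '[{"dr":[0,0,0],"offset":[-0.008,0.0105,0],"hand":0},{"dr":[0,0,0],"offset":[-0.016,0.021,0],"hand":0},{"dr":[0,0,0],"offset":[-0.024,0.0315,0],"hand":0},{"dr":[0,0,0],"offset":[-0.032,0.042,0],"hand":0},{"dr":[0,0,0],"offset":[-0.04,0.0525,0],"hand":0}]'
python3 - <<'E'
from h import *
plan(-4,55.5,11.5)
im,d=save("wrist","pics/w5.png");im2,_=save("scene","pics/s5.png")
a=cv2.resize(im[150:350,130:450,::-1],(640,400));b=cv2.resize(im2[165:265,205:345,::-1],(560,400))
cv2.imwrite("pics/w5d.png",cv2.resize(np.hstack([a,b]),(800,267)))
E
```

```text
t: 4.57
eef_pos: [540.6, 94.7, 10.9]
orientation: [-1.342, -2.83, 0.011]
wrist_force: [-5.3, -0.7, 6.2]
gripper_width: 85.6
gripper_force: 3.6
t 4.5667 jig xy [[-10.6  55. ]] z 10.9 th 48.0 F [-5.3 -0.9  6.2] m [0.09 0.99 0.04]
offset [-0.0136  0.0174 -0.0024] mm [-4.1  5.2 -0.7] dr [-0.0033 -0.0016 -0.0013]
```

View pics/w5d.png

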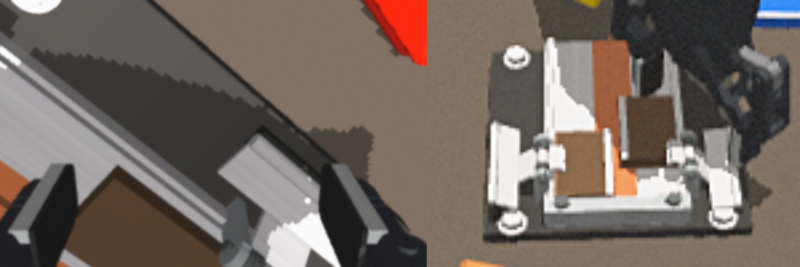

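```bash
python3 -m jog '[{"dr":[0,0,0],"offset":[-0.009,0.01,-0.001],"hand":0},{"dr":[0,0,0],"offset":[-0.018,0.02,-0.002],"hand":0},{"dr":[0,0,0],"offset":[-0.027,0.03,-0.002],"hand":0},{"dr":[0,0,0],"offset":[-0.036,0.04,-0.002],"hand":0},{"dr":[0,0,0],"offset":[-0.045,0.05,-0.002],"hand":0}]'
python3 - <<'E'
from h import *
plan(20,55.5,11.5)
im,d=save("wrist","pics/w6.png")
E
```

```text
t: 5.08
eef_pos: [564.8, 94.3, 11.8]
orientation: [-1.345, -2.836, 0.004]
wrist_force: [-5.0, -0.6, 4.9]
gripper_width: 85.3
gripper_force: 3.1
t 5.0833 jig xy [[13.6 55.8]] z 11.8 th 48.1 F [-5.  -0.8  4.9] m [0.11 0.81 0.06]
offset [-0.015   0.0151  0.0011] mm [-4.5  4.5  0.3] dr [-0.0011 -0.0005 -0.0015]
```

```bash
python3 -m jog '[{"dr":[0,0,0],"offset":[-0.004,0.005,0],"hand":0},{"dr":[0,0,0],"offset":[-0.008,0.009,0],"hand":0},{"dr":[0,0,0],"offset":[-0.012,0.014,0],"hand":0},{"dr":[0,0,0],"offset":[-0.016,0.018,0],"hand":0}]'
python3 - <<'E'
from h import *
plan(24,55.5,11.5)
im,d=save("wrist","pics/w7.png");im2,_=save("scene","pics/s7.png")
a=cv2.resize(im[150:350,130:450,::-1],(640,400));b=cv2.resize(im2[165:265,205:345,::-1],(560,400))
cv2.imwrite("pics/w7d.png",cv2.resize(np.hstack([a,b]),(800,267)))
E
```

```text
t: 5.47
eef_pos: [573.6, 94.4, 12.3]
orientation: [-1.347, -2.838, 0.0]
wrist_force: [-4.5, -0.3, 4.0]
gripper_width: 85.2
gripper_force: 3.1
t 5.4667 jig xy [[22.4 56.3]] z 12.3 th 48.1 F [-4.4 -0.5  4. ] m [0.12 0.71 0.06]
offset [-0.0057  0.0021  0.0025] mm [-1.7  0.6  0.8] dr [-0.0001 -0.0001 -0.0015]
```

View pics/w7d.png

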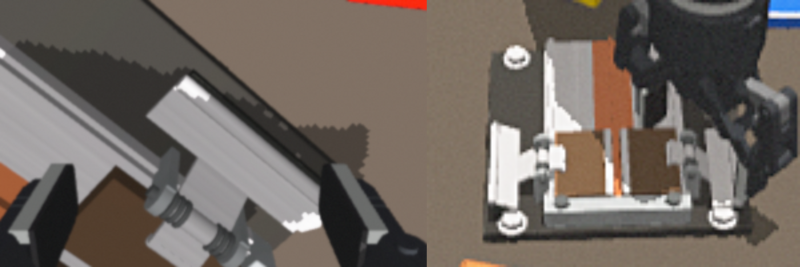

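```bash
python3 -m jog '[{"dr":[0,0,0],"offset":[-0.005,0.003,0.001],"hand":0},{"dr":[0,0,0],"offset":[-0.009,0.006,0.002],"hand":0},{"dr":[0,0,0],"offset":[-0.009,0.006,0.002],"hand":0}]'
python3 -c "
from h import *
plan(24,55.5,11.5)"
python3 -m jog '[{"dr":[0,0,0],"offset":[-0.005,0.005,0],"hand":0},{"dr":[0,0,0],"offset":[-0.009,0.01,0],"hand":0},{"dr":[0,0,0],"offset":[-0.009,0.01,0],"hand":0}]'
python3 -c "
from h import *
plan(24,55.5,11.5)"
```

```text
t: 5.82
eef_pos: [575.4, 94.1, 11.7]
orientation: [-1.346, -2.836, 0.001]
wrist_force: [-6.4, 1.4, 8.0]
gripper_width: 85.5
gripper_force: 4.6
t 5.8167 jig xy [[24.2 56.1]] z 11.7 th 48.1 F [-6.4  1.1  8. ] m [ 0.27  1.27 -0.05]
offset [-0.001  -0.0018  0.0006] mm [-0.3 -0.5  0.2] dr [-0.0006 -0.0007 -0.0016]
t: 6.07
eef_pos: [575.8, 94.0, 11.3]
orientation: [-1.344, -2.83, 0.007]
wrist_force: [-12.3, 1.3, 10.3]
gripper_width: 84.9
gripper_force: 7.6
t 6.0667 jig xy [[24.6 56. ]] z 11.3 th 48.1 F [-12.3   0.7  10.3] m [ 0.35  2.45 -0.3 ]
offset [ 0.     -0.0027 -0.0007] mm [ 0.  -0.8 -0.2] dr [-0.0025 -0.0019 -0.0017]
```

```bash
python3 - <<'E'
from h import *
im2,_=save("scene","pics/s8.png");im3,_=save("top","pics/t8.png")
b=im2[175:260,215:340,::-1].copy();b=cv2.resize(b,(625,425),interpolation=cv2.INTER_CUBIC)
for y0,y1 in((2.5,42.5),(-42.5,-2.5)):
    p=proj("scene",[[*tow(a,c),30] for a,c in((0,y0),(60,y0),(60,y1),(0,y1))]);cv2.polylines(b,[((p-[215,175])*5).astype(int)],True,(0,255,0),1)
cv2.imwrite("pics/s8d.png",b)
E
```

```text
(no output)
```

View pics/s8d.png

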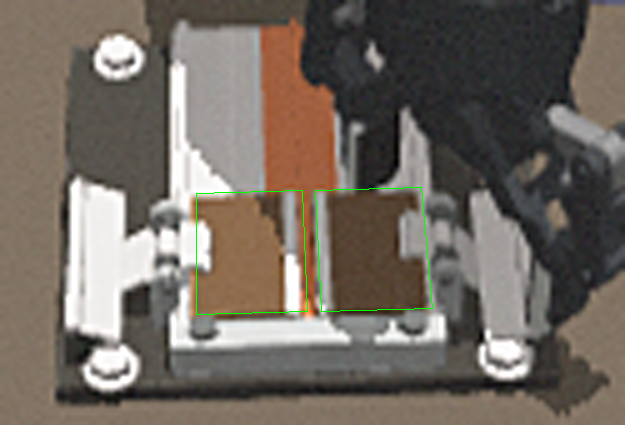

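Both plates sit in matching home outlines, with the lip over the loose one, and the push force jumped to 12 N, so it's against the stop. I'll back finger B off while the bar is still down, then raise.

```bash
python3 -m jog '[{"dr":[0,0,0],"offset":[0.009,-0.01,0.001],"hand":0},{"dr":[0,0,0],"offset":[0.018,-0.02,0.001],"hand":0},{"dr":[0,0,0],"offset":[0.027,-0.03,0.001],"hand":0},{"dr":[0,0,0],"offset":[0.027,-0.03,0.001],"hand":0}]'
python3 -c "
from h import *
plan(24,55.5,11.5)"
```

```text
t: 6.5
eef_pos: [572.6, 94.6, 12.5]
orientation: [1.345, 2.832, 0.008]
wrist_force: [4.0, 2.2, 4.8]
gripper_width: 85.3
gripper_force: 2.4
t 6.5 jig xy [[21.4 56.5]] z 12.5 th 48.1 F [3.9 2.3 4.8] m [ 0.21 -0.76 -0.02]
offset [-0.0082  0.0042  0.0033] mm [-2.5  1.3  1. ] dr [ 0.0024  0.0012 -0.0017]
```

```bash
python3 -m jog '[{"dr":[0,0,0],"offset":[0,0,-0.012],"hand":0},{"dr":[0,0,0],"offset":[0,0,-0.024],"hand":0},{"dr":[0,0,0],"offset":[0,0,-0.036],"hand":0},{"dr":[0,0,0],"offset":[0,0,-0.048],"hand":0},{"dr":[0,0,0],"offset":[0,0,-0.07],"hand":0}]'
python3 -m jog '[{"dr":[0,0,0],"offset":[0,0,-0.1],"hand":0},{"dr":[0,0,0],"offset":[0,0,-0.2],"hand":0},{"dr":[0,0,0],"offset":[0,0,-0.3],"hand":0},{"dr":[0,0,0],"offset":[0,0,-0.4],"hand":0},{"dr":[0,0,0],"offset":[-0.1,0,-0.5],"hand":0}]'
python3 -m jog '[{"dr":[0,0,0],"offset":[0.12,0,-0.05],"hand":0},{"dr":[0,0,0],"offset":[0.25,0,-0.05],"hand":0},{"dr":[0,0,0],"offset":[0.25,0,-0.05],"hand":0},{"dr":[0,0,0],"offset":[0.25,0,-0.05],"hand":0}]'
python3 - <<'E'
from h import *
import h
s=plan(24,55.5,11.5)
im,d=save("wrist","pics/w9.png");im=cv2.resize(im[:,:,::-1],(784,588))
h.STATE=s
for y0,y1 in((2.5,42.5),(-42.5,-2.5)):
    p=proj("wrist",[[*tow(a,c),30] for a,c in((0,y0),(60,y0),(60,y1),(0,y1))]);cv2.polylines(im,[(p*1.4).astype(int)],True,(0,255,0),1)
cv2.imwrite("pics/w9d.png",im)
E
```

```text
t: 6.92
eef_pos: [566.6, 93.2, 31.8]
orientation: [-1.346, -2.835, 0.005]
wrist_force: [-0.0, 1.3, 0.4]
gripper_width: 85.2
gripper_force: 0.0
t: 7.33
eef_pos: [582.3, 77.1, 182.9]
orientation: [-1.33, -2.837, -0.001]
wrist_force: [0.3, 1.6, -1.3]
gripper_width: 85.4
gripper_force: 0.0
t: 7.67
eef_pos: [537.2, 131.4, 197.1]
orientation: [-1.339, -2.839, 0.001]
wrist_force: [0.5, -0.4, 0.2]
gripper_width: 85.8
gripper_force: 0.0
t 7.6667 jig xy [[-15.7  91.6]] z 197.1 th 47.8 F [ 0.5 -0.4  0.2] m [-0.08 -0.02 -0.01]
offset [-0.1795  0.0184  0.6181] mm [-53.8   5.5 185.4] dr [-0.0006 -0.0008  0.0001]
```

View pics/w9d.png

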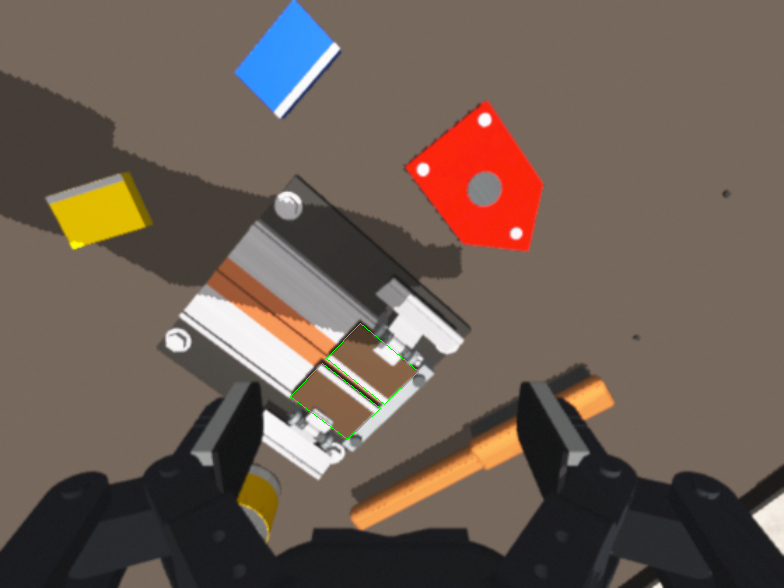

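The final view shows both plates home and level with each other at about (365,360) and (338,400). The loose plate's clip is down on it like its twin, and the tin, magnet and brush haven't been disturbed.

```bash
python3 -c "
from workcell import manip
print(manip.hand_in())"
```

```text
the job is handed in; nothing more can be done
None
```

The loose plate is home against the end stop with its clip holding it down, nothing else was disturbed, and I handed the job in at about 7.7 s on the robot's clock; no verdict came back.

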